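# Seat a tumbler in the V of the cylinder-printing jig

## Task

Take the bare aluminium tumbler from the rack and lay it in the V of the printing jig, bevelled base towards the blue back stop; then slide it along the V under the sprung roller until it is fully home: resting on both flanks, with its base up against the brass screw head of the back stop and the white sprung pin pressed in. Push gently, the thin metal dents: never press it against the stop with more than about 20 N, nor into the V with more than about 25 N. Let go of it there, and leave the printed tumbler and everything else on the table where it is.

Things in the scene. Friction and masses are not known exactly. Their poses are not given: they have to be found in the camera images.
- tumbler_mid (a point): Centre of the bare aluminium tumbler: a closed cylinder 40 mm in diameter, 150 mm long, 0.14 to 0.28 kg, lying level in the rack with its axis 49 mm above the table. Its x axis runs along the cylinder towards its base, which has a 6 mm bevel (45 degrees) leaving a flat face 28 mm across; the other end (-x) has a black rim band 12 mm wide.
- tumbler_base (a point): Centre of the flat bevelled base face of the bare tumbler, 75 mm from its middle; axes as the tumbler's.
- jig_axis (a point): Point on the seating line of the fixed printing jig: the level line, 62 mm above the table, where the axis of a 40 mm tumbler lies when it rests on both flanks of the V. x points along the V towards the back stop, z up. Sliding the tumbler on the flanks takes about 2 N where it is free and up to about 8 N under the roller.
- roller_axis (a point): Axis of the black rubber hold-down roller (orange stripe; 20 mm in diameter, 36 mm wide, turns freely) at rest, across the V, 60 mm +x of jig_axis, 26 mm above the seating line. Sprung down (about 2 N at rest, 0.25 N per mm); a tumbler slid along the V base first lifts it 4 mm and passes under. Two dark posts carry it (14 x 7 mm, 33 mm to each side, top 33 mm above the line).
- stop_face (a point): Point where the seating line meets the front face of the back stop (rigid blue block with a black knob, 52 mm wide). Axes as the jig's: x points along the V, into the block. The face lies 75 to 90 mm beyond the roller axis, different every time; a set screw sticks out of it towards the roller.
- jig: The fixed jig with its roller: origin on the table below jig_axis, same axes. Aluminium V-bed (90 degree V open upwards, 36 mm wide in all, so fingers can straddle it; flanks start 10 mm below the seating line) from x = -100 to +95 mm, open at the -x end; grey base plate, top at 12 mm, x = -115 to +205, 90 mm wide. Lay a tumbler down with its base at least 22 mm short of the roller axis.
- stop: The whole back stop: origin on the table below stop_face, same axes. A brass set-screw head (22 mm across, rigid) stands on the seating line 4 to 32 mm out from the face (towards -x); how far is not measured, feel for it. From the head a white sprung pin (10 mm across) sticks out 3.5 mm further: 0.6 N at first touch, 2.4 N when flush. Friction under the roller holds the tumbler against it.
- tumbler: The bare aluminium tumbler again; origin at its middle, axes as tumbler_mid.
- rack: Fixed wooden rack, 190 mm (x) by 180 mm (y), origin under its centre on the table. Two slots along its x axis at y = +50 and -50 mm, each of two steel bars 28 mm apart whose tops are 34 mm above the table; board top 10 mm, end boards 36 mm high at x = +-87 mm. The two tumblers lie in the slots, either one in either, base towards +x.
- printed_mid (a point): Centre of the other tumbler, already printed (green with yellow and red bands), same size, in the other slot of the rack. Leave it there.
- ink_yellow: Bystander: jar of yellow ink, 64 wide, 85 tall (mm); origin under it on the table.
- ink_teal: Bystander: jar of green ink with black lid, 64 wide, 85 tall (mm); origin under it on the table.
- tape: Bystander: cardboard-brown ring of tape lying flat, 90 across, 24 high (mm); origin under it on the table.
- squeegee: Bystander: wooden squeegee standing on its green blade, 240 long (along its y), 30 thick, 100 tall (mm); origin under it on the table.
- spatula: Bystander: ink spatula lying on the table, along its x.
- driver: Bystander: screwdriver lying on the table, along its x.
- cup: Bystander: blue cup, 70 across, 70 tall (mm); origin under it on the table.
There are look-alikes about, which are no part of the job. What is shaped like the tumbler but pink is not meant.

How it is judged (in metres and radians):
On the way:
1. the bare tumbler lies in the V, on both flanks, base towards the stop, not yet home (y of tumbler_mid in the frame of jig_axis between -0.0015 and 0.0015 m and z of tumbler_mid in the frame of jig_axis between -0.0015 and 0.0015 m and y of tumbler_base in the frame of jig_axis between -0.002 and 0.002 m and z of tumbler_base in the frame of jig_axis between -0.002 and 0.002 m and distance between tumbler_base and stop_face between 0.037 and 0.16 m), for 0.2 s.
At the end, for the whole second after the job is handed in: The bare tumbler lies at rest on both flanks of the V (middle within 1.5 mm, base within 2 mm of the seating line), its base at the screw head to about 1.5 mm, keeping the sprung pin pressed (over 1.5 N on the stop); the printed tumbler is still in its slot, within 20 mm (y of tumbler_mid in the frame of jig_axis between -0.0015 and 0.0015 m and z of tumbler_mid in the frame of jig_axis between -0.0015 and 0.0015 m and y of tumbler_base in the frame of jig_axis between -0.002 and 0.002 m and z of tumbler_base in the frame of jig_axis between -0.002 and 0.002 m and x of tumbler_base in the frame of stop_face between -0.037 and -0.002 m and contact force between tumbler and stop above 1.5 N and linear speed of tumbler below 0.01 m/s and distance of printed_mid from where it was at the start of the episode below 0.02 m); the robot touches nothing.
It fails at once if the tumbler pressed against the back stop with more than 20 N (contact force between tumbler and stop above 20 N).
It fails at once if the tumbler pressed against the jig with more than 25 N (contact force between tumbler and jig above 25 N).
It fails at once if the printed tumbler moved by more than 20 mm (distance of printed_mid from where it was at the start of the episode above 0.02 m).
It fails at once if something else on the table moved by more than 30 mm (distance of any of ink_yellow, ink_teal, tape, squeegee, spatula, driver, cup from where it was at the start of the episode above 0.03 m).
It also fails if it takes over 64 s, if anything falls off the work surface, if the arm or the gripper's body presses on something with over 40 N, if the wrist force passes 120 N, or if a joint passes its speed limit or range.

## Robot

A 6-joint arm with a two-finger parallel gripper is mounted at the origin on the work surface. World frame = base frame: x ahead of the robot, y to its left, z up, the work surface at z = 0. Lengths are in mm, angles in rad, forces in N, time in s.
With the tool pointing down it reaches from about 375 to 900 mm from the base axis. Payload 3.1 kg.
Tool frame: the origin (TCP) lies between the finger pads; the fingertips stand 8 mm ahead of it and the grasp point (between the pads) lies 11 mm behind it; z points along the fingers, x is the direction in which the jaws open and shut, and the axes are right-handed (so a half turn about z gives the same grasp; the last joint's range is limited). The gripper opens to 87 mm and grips with 3 to 60 N. Pads are 19 mm wide; open, the fingers measure 117 mm over their backs; the gripper's body (75 mm by 190 mm) begins 51 mm behind the grasp point.
Start: joints at [-0.178, 0.527, 1.433, -0, 1.181, -0.178], TCP at [624.977, 0.034, 230.548] pointing down, gripper open.
Joint ranges: [-3.08, 3.08], [-0.75, 2.2], [0.22, 2.44], [-1.43, 4.57], [0, 2.65], [-2.85, 2.85]. Speed limits (rad/s): [2.79, 2.79, 3.14, 3.14, 3.14, 3.14].

## Interface

Orientations are given as a rotation vector (axis times angle).
In Python, from bench import move_pose, line_to, move_j, set_gripper, dwell, ik, state, get_image, IKError, hand_in gives the robot as it stands. Calls block until the motion is done:
- move_pose(position, orientation): joint-space move of the TCP to a pose.
- line_to(position, v=150, ori=None, contact_N=None): straight line of the TCP; ori=None keeps the orientation; v is the mean speed in mm/s. With contact_N (N) it stops when the force on the tool has changed by that much, and returns True; else False.
- move_j(angles): joint-space move.
- set_gripper(opening, force=None): finger opening in mm; force is the grip in N (None keeps the last); returns when the fingers have stopped.
- dwell(seconds).
- ik(position, orientation): joint angles nearest the present ones, or None.
- state(): the state.
- get_image(name): name is "scene" or "side" or "wrist"; returns a dict with "image" (400x640x3 uint8, red, green, blue), "range_z" (400x640 float32, mm along the optical axis (not along the pixel's ray), 0 where there is no reading), "fx", "fy", "cx", "cy" (pixels), "R" (3x3) and "t" (3): a world point X has camera coordinates R X + t; the wrist camera has in their place "mount" (4x4, takes a point from camera to tool coordinates, whose origin is the TCP and whose axes are the tool frame's). Camera axes: x right, y down, z forward; pixel columns grow to the right and rows downward; lengths in mm; the calibration is good to about 2 mm. A picture is of the moment at which its call begins: read the wrist's pose just before it.
A pose or a line that the arm cannot do raises IKError and nothing moves.
- hand_in(): hands the job in, once; it reports no verdict.
The state is a dict: "time": time; "q": joint angles; "qd": joint speeds; "joint_efforts": joint torques, N m; "tcp_pos": TCP position; "tool_rot": TCP orientation; "wrist_force": force on the tool from outside, world axes, zero at the start; "moment": the same for the moment, N m; "width": finger opening in mm.
Only numpy, scipy, OpenCV 4.12 (cv2) and the standard library are available. Lean on these libraries where they do the work, as an engineer would, in place of code of your own. Each camera call takes 0.05 s, during which the arm holds its last target.

## Working session

There is one attempt and no reset: what is moved stays moved. The work goes in short steps, each a Python script; the robot and the scene stay as the last script left them, time stands still between calls to the robot, and variables do not carry over. Pictures are saved under pics/ and viewed, and the job is handed in when it is done.

```bash
ls; mkdir -p pics
python3 - <<'E'
from bench import *
import cv2,pickle
for n in ["scene","side","wrist"]:
    s=state();d=get_image(n);d['s']=s
    cv2.imwrite(f"pics/{n}0.png",d["image"][:,:,::-1]); pickle.dump(d,open(f"{n}0.pkl","wb"))
    print(n,d["fx"],d["cx"],d["cy"],d.get("R"),d.get("t"),d.get("mount"))
print(state())
E
```

```text
pics
scene 456.1549647424978 322.8966352207975 202.67330818978323 [[ 0.0266468   0.99953156  0.01505365]
 [ 0.75260489 -0.01014804 -0.65839418]
 [-0.65793299  0.02887355 -0.75252275]] [   9.98975401 -393.93285002 1589.24651328] None
side 443.95289341376656 317.6303782829817 199.44913624388082 [[-0.99971783 -0.02298338  0.0060017 ]
 [-0.01884412  0.61351854 -0.78945545]
 [ 0.0144622  -0.78934578 -0.61377853]] [ 563.30099506   86.82142802 1510.12429014] None
wrist 303.07179028492584 316.5589528046723 198.4136300094547 None None [[ 9.99999290e-01  1.18127172e-03  1.58880988e-04 -3.37405205e-01]
 [-1.17527173e-03  9.55047418e-01  2.96450751e-01 -8.02254244e+01]
 [ 1.98450012e-04 -2.96450728e-01  9.55048128e-01 -1.54747282e+02]
 [ 0.00000000e+00  0.00000000e+00  0.00000000e+00  1.00000000e+00]]
{'time': 0.15, 'q': array([-1.78505677e-01,  5.28255063e-01,  1.43357141e+00, -2.23864784e-05,
        1.18141990e+00, -1.78481580e-01]), 'qd': array([-0.00060416, -0.00284646, -0.00463487, -0.00254765,  0.00016383,
        0.00057741]), 'joint_efforts': array([ 9.14956272e-04, -4.40429199e+01, -1.76841742e+01,  6.33679633e-02,
        5.52540855e-02, -1.06930895e-04]), 'tcp_pos': array([6.24464374e+02, 1.16296310e-01, 2.29806567e+02]), 'tool_rot': array([-3.14131837e+00,  2.44729932e-05,  2.56193527e-03]), 'wrist_force': array([ 0.3309621 , -0.17730034,  0.40794187]), 'moment': array([-0.03219273,  0.0499929 ,  0.00050762]), 'width': 86.84769848991269}
```

View pics/scene0.png

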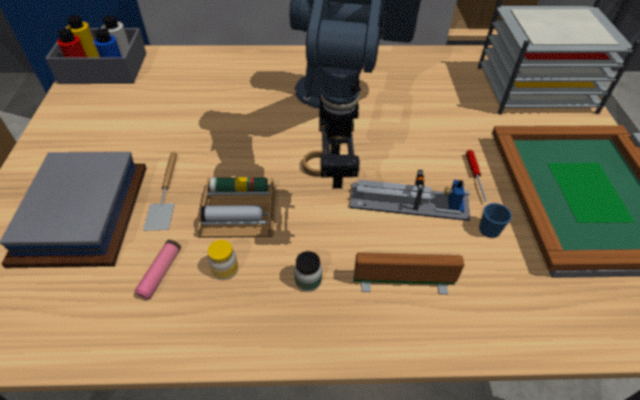

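View pics/side0.png

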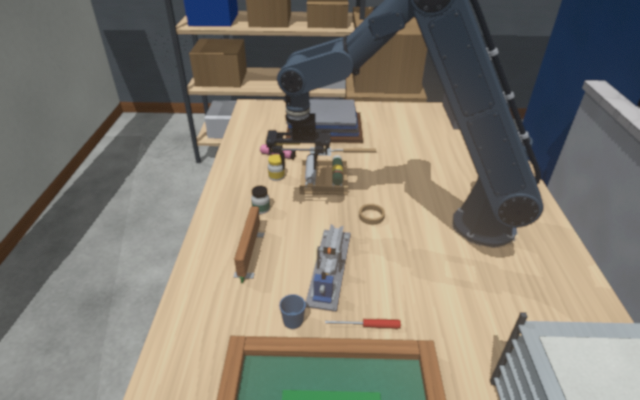

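View pics/wrist0.png

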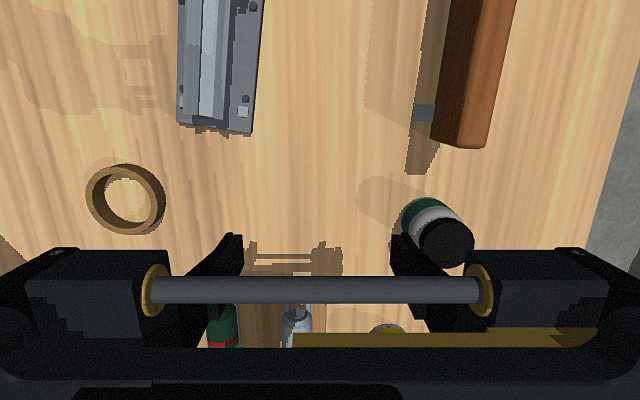

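The scene view shows the rack at (236,205), with the bare tumbler in the near slot at (233,213). The jig is at (410,198), with its blue stop to the right at (457,193). The pink look-alike at (158,268) is to be ignored. Next I'll get rough positions and take close wrist views.

```bash
cat > h.py <<'E'
from bench import *
import numpy as np,cv2,pickle
from scipy.spatial.transform import Rotation as Ro
def cam(d):
    if d.get("mount") is not None:
        s=d['s'];Rt=Ro.from_rotvec(s['tool_rot']).as_matrix();M=np.array(d['mount'])
        return np.array(s['tcp_pos'])+Rt@M[:3,3], Rt@M[:3,:3]
    R=np.array(d['R']);return -R.T@np.array(d['t']),R.T
def ray(d,uv,z):
    o,A=cam(d);uv=np.atleast_2d(uv).astype(float)
    r=np.c_[(uv[:,0]-d['cx'])/d['fx'],(uv[:,1]-d['cy'])/d['fy'],np.ones(len(uv))]@A.T
    return o+r*((z-o[2])/r[:,2])[:,None]
def cloud(d):
    o,A=cam(d);z=d['range_z'];v,u=np.mgrid[:400,:640]
    r=np.stack([(u-d['cx'])/d['fx'],(v-d['cy'])/d['fy'],np.ones_like(z)],-1)*z[...,None]
    P=r@A.T+o; P[z<=0]=np.nan; return P
def snap(n,tag):
    s=state();d=get_image(n);d['s']=s
    cv2.imwrite(f"pics/{tag}.png",d["image"][:,:,::-1]);pickle.dump(d,open(f"{tag}.pkl","wb"));return d
def load(t): return pickle.load(open(t+".pkl","rb"))
def ori(yaw): # tool down, jaw x axis at world angle yaw
    return (Ro.from_euler('z',yaw)*Ro.from_euler('x',np.pi)).as_rotvec()
E
python3 - <<'E'
from h import *
d=load("scene0")
print(ray(d,[[203,213],[263,213]],49).round(),ray(d,[[352,197],[468,205]],12).round(), ray(d,[[457,193]],60).round())
E
```

```text
[[ 596. -329.   49.]
 [ 599. -178.   49.]] [[514.  55.  12.]
 [547. 367.  12.]] [[547. 326.  60.]]
```

Run:
```python
from h import *
move_pose([630,-250,260],ori(np.pi/2)); dwell(.3); snap("wrist","w_rack")
move_pose([620,210,270],ori(np.pi/2)); dwell(.3); snap("wrist","w_jig")
snap("scene","scene1")
print(state()['time'],state()['q'].round(2),state()['tcp_pos'])
```

```text
4.275 [ 0.16  0.53  1.31 -0.    1.3  -1.41] [620.16643413 209.57655079 269.97589501]
```

View pics/w_rack.png

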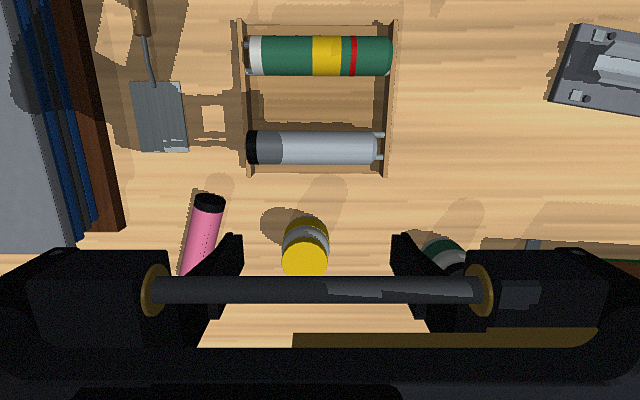

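View pics/w_jig.png

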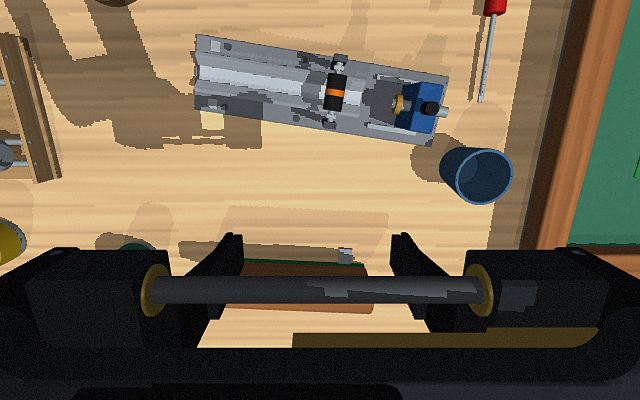

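The rack view shows the bare tumbler from its black rim (247,147) to its bevelled base (382,149), with the printed one above it. The jig view shows the plate corners (196,34), (194,106), (432,145) and (449,76). The roller stripe is at (336,92), the brass head at (398,103) and the blue stop at (422,107). Next I'll measure with depth points and plane rays.

Run:
```python
from h import *
d=load("w_jig");P=cloud(d)
reg=np.zeros((400,640),bool);reg[20:160,170:470]=1
def rect(m,z=None):
    n,l,st,_=cv2.connectedComponentsWithStats(m.astype(np.uint8));k=1+np.argmax(st[1:,4]);m=l==k
    Q=P[m][:,:2];r=cv2.minAreaRect(Q.astype(np.float32));return m,r,cv2.boxPoints(r)
print("table z",np.nanmedian(P[160:200,200:400,2]))
m=reg&(P[...,2]>6)&(P[...,2]<120)
m,r,b=rect(m);print("plate",r,b.round(1).tolist(),m.sum())
# plate only z 6..18
m2=m&(P[...,2]<17);print("plate z",np.median(P[m2][:,2]));r=cv2.minAreaRect(P[m2][:,:2].astype(np.float32));print(r,cv2.boxPoints(r).round(1).tolist())
im=d["image"].astype(int);hsv=cv2.cvtColor(d["image"],cv2.COLOR_RGB2HSV)
for n,mm in dict(orange=(hsv[...,0]<20)&(hsv[...,1]>180)&(hsv[...,2]>120),brass=(hsv[...,0]>12)&(hsv[...,0]<30)&(hsv[...,1]>90),blue=(hsv[...,0]>100)&(hsv[...,0]<125)&(hsv[...,1]>130)).items():
    mm=mm&m; Q=P[mm]; print(n,mm.sum(),np.nanmedian(Q,0).round(1),np.nanmin(Q,0).round(1),np.nanmax(Q,0).round(1))
d=load("w_rack");P=cloud(d)
reg=np.zeros((400,640),bool);reg[115:175,235:395]=1
m=reg&(P[...,2]>50)&(P[...,2]<80);m,r,b=rect(m);Q=P[m];print("tumbler",r,b.round(1).tolist(),np.percentile(Q[:,2],[50,95,99]))
c,D=np.array(r[0]),None
q=Q[:,:2]-Q[:,:2].mean(0);w,V=np.linalg.eigh(q.T@q);print(Q[:,:2].mean(0),V[:,1])
reg[:]=0;reg[25:90,235:405]=1
m=reg&(P[...,2]>50)&(P[...,2]<80);m,r,b=rect(m);print("printed",r)
```

```text
table z 0.6104986219378361
plate ((523.8890991210938, 211.18170166015625), (320.2310485839844, 90.1676254272461), 81.1354751586914) [[454.70001220703125, 59.900001525878906], [543.7999877929688, 46.0], [593.0999755859375, 362.3999938964844], [504.0, 376.29998779296875]] 18417
plate z 12.63807898170134
((523.8890991210938, 211.18170166015625), (320.2310485839844, 90.1676254272461), 81.1354751586914) [[454.70001220703125, 59.900001525878906], [543.7999877929688, 46.0], [593.0999755859375, 362.3999938964844], [504.0, 376.29998779296875]]
orange 107 [526.1 226.6  97.8] [523.1 218.5  68.5] [530.  298.4 100.6]
brass 262 [530.1 295.9  73.5] [512.5 217.5  54.5] [548.6 323.2 101.1]
blue 1521 [538.8 317.8  81.9] [508.1 214.5  11.7] [568.5 342.2 101.1]
tumbler ((597.0731201171875, -256.9491271972656), (150.03614807128906, 39.99983215332031), 89.70573425292969) [[576.7000122070312, -331.8999938964844], [616.7000122070312, -332.1000061035156], [617.5, -182.0], [577.5, -181.8000030517578]] [67.43978622 70.58414671 71.21522058]
[ 595.01847953 -258.11624305] [0.00108163 0.99999942]
printed ((497.36907958984375, -246.27708435058594), (150.5009307861328, 39.58639144897461), 89.8503646850586)
```

```bash
cat >> h.py <<'E'
UX=np.array([np.cos(np.deg2rad(81.135)),np.sin(np.deg2rad(81.135)),0]);J0=np.array([523.889,211.18,0])-45*UX
JYAW=np.deg2rad(81.135-90)
UY=np.array([-UX[1],UX[0],0])
def jig(x,y,z): return J0+x*UX+y*UY+np.array([0,0,z])
E
python3 - <<'E'
from h import *
d=load("w_jig");P=cloud(d);hsv=cv2.cvtColor(d["image"],cv2.COLOR_RGB2HSV)
X=(P-J0)@UX;Y=(P-J0)@UY;Z=P[...,2]
b=(hsv[...,0]>100)&(hsv[...,0]<125)&(hsv[...,1]>130)&(X>110)&(X<190)&(abs(Y)<35)
t=b&(Z>70);print("blue x pct",np.percentile(X[t],[0,1,3,10,50,97,100]).round(1),np.percentile(Z[t],[5,50,95]))
br=(hsv[...,0]>12)&(hsv[...,0]<32)&(hsv[...,1]>80)&(X>85)&(X<150)&(abs(Y)<15)
print("brass x",br.sum(),np.percentile(X[br],[0,3,20,50,80,100]).round(1),np.percentile(Z[br],[0,50,100]),np.median(Y[br]))
move_pose([597.1,-257,180],ori(0)); line_to([597.1,-257,80])
s=state();print(s['time'],s['tcp_pos'],s['wrist_force'])
c=line_to([597.1,-257,39],v=60,contact_N=8);print(c,state()['tcp_pos'])
if not c:
    set_gripper(30,20);s=state();print(s['width'],s['wrist_force'],s['time'])
E
```

```text
blue x pct [147.8 148.2 148.3 148.6 157.3 172.7 174.3] [74.36735014 82.34652808 83.84502093]
brass x 150 [130.8 130.9 131.2 132.8 135.3 137.4] [54.50820977 70.86427517 74.83966955] -0.04979200430757147
6.825 [ 597.89693175 -257.11513526   80.771863  ] [-0.13681047 -0.52648857  0.08304556]
False [ 597.28641559 -257.14082489   39.0364738 ]
39.373733740330245 [ 0.43556565  0.53697324 -0.66940118] 8.5083
```

The tumbler is gripped at a width of 39.4 mm. In the jig frame the stop face is at about x=148 and the head front at about x=131. Next I'll lift it, check it, and lay it at jig x=-45.

Run:
```python
from h import *
line_to([597.1,-257,180],v=150)
p=jig(-46,0,180);move_pose(p,ori(JYAW));dwell(.3)
line_to(jig(-46,0,80),v=120);dwell(.3)
s=state();print(s['time'],s['tcp_pos'],(s['tcp_pos']-J0)@UX,(s['tcp_pos']-J0)@UY,s['wrist_force'],s['width'])
snap("scene","scene2");snap("side","side2")
for n in("scene2","side2"):
    d=load(n);c=(np.linalg.inv(cam(d)[1])@(jig(0,0,60)-cam(d)[0]));u=int(d['fx']*c[0]/c[2]+d['cx']);v=int(d['fy']*c[1]/c[2]+d['cy'])
    im=d['image'][max(0,v-70):v+70,u-90:u+90,::-1];cv2.imwrite(f"pics/{n}c.png",cv2.resize(im,None,fx=4,fy=4,interpolation=2))
```

```text
12.625 [510.19454488 121.2755346   80.56333814] -45.94089292017809 -0.3240299649951644 [ 0.20193144  0.28544045 -2.64597483] 39.52780861643877
```

View pics/scene2c.png

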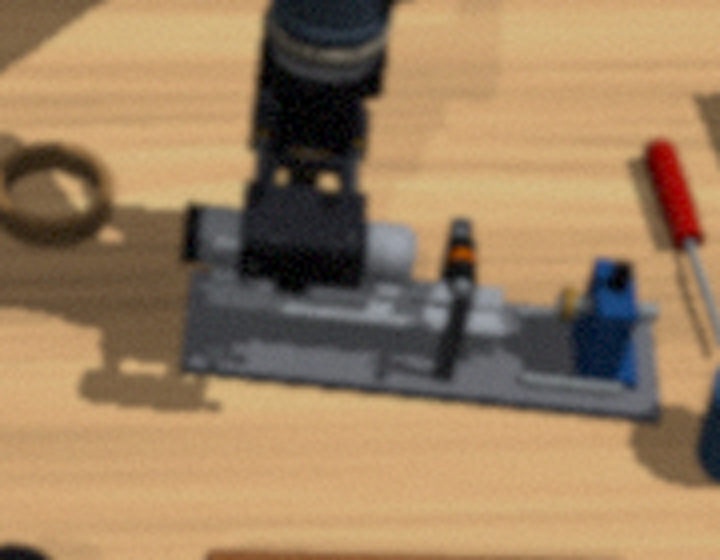

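View pics/side2c.png

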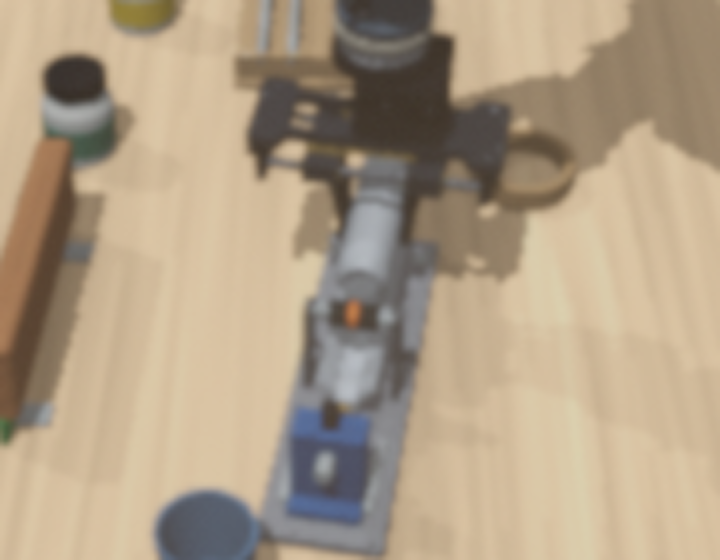

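Both views show the tumbler over the V with its rim at the open end (190,235). Its base (412,245) is toward the stop and short of the roller (460,255). Next I'll lower it slowly until contact.

Run:
```python
from h import *
line_to(jig(-46,0,58),v=60);dwell(.2);f0=state()['wrist_force']
c=line_to(jig(-46,0,50),v=8,contact_N=4)
s=state();print(c,s['time'],s['tcp_pos'],s['wrist_force']-f0)
```

```text
True 13.7583 [509.92106228 121.19151697  57.54108785] [-1.12318335  0.86708835  4.09713715]
```

Run:
```python
from h import *
for i in range(3):
    dwell(.2);s=state();print(s['tcp_pos'],s['wrist_force'],s['moment'],s['width'])
```

```text
[509.9029612  121.18328407  57.5005846 ] [0.64682502 1.20649181 5.82580678] [0.03581208 0.03900653 0.06588172] 39.74435938529584
[509.90875934 121.20452718  57.52183842] [ 0.24670338 -0.15874432  5.54118341] [ 0.01651124  0.06577388 -0.03333416] 39.37716685360616
[509.9341564  121.17943324  57.52702934] [0.16501695 0.8444721  5.20389183] [ 0.01295142  0.04266769 -0.01605572] 39.45585711047558
```

Run:
```python
from h import *
snap("scene","scene3");snap("side","side3");snap("wrist","w3")
for n in("scene3","side3"):
    d=load(n);P=cloud(d);X=(P-J0)@UX;Y=(P-J0)@UY;Z=P[...,2]
    for a in range(-130,50,10):
        m=(X>a)&(X<a+10)&(abs(Y)<17)&(Z>50)&(Z<90)
        if m.sum()>3: 
            k=m&(Z>np.nanpercentile(Z[m],95)-1.0);print(n,a,m.sum(),np.percentile(Z[m],[50,95]).round(1),np.median(Y[k]).round(1))
```

```text
scene3 -130 9 [86.  88.3] 0.3
scene3 -120 36 [84.6 89.8] -3.2
scene3 -110 36 [84.8 88.5] -1.7
scene3 -100 39 [84.5 88.2] -1.5
scene3 -90 18 [85.1 88.6] -4.2
scene3 -10 10 [85.7 87.7] 0.2
scene3 0 41 [84.8 89.3] -4.6
scene3 10 32 [85.9 89.7] -8.9
scene3 20 24 [81.5 87.5] -5.7
side3 -100 7 [83.5 85.1] 3.5
side3 -90 17 [84.5 87.5] -4.8
side3 -70 11 [82.2 86.7] -7.8
side3 -60 25 [85.4 89.5] 1.5
side3 -50 22 [86.2 89.2] -0.8
side3 -40 25 [84.5 88.2] -2.0
side3 -30 25 [83.7 89.2] 5.2
side3 -20 22 [84.8 87. ] 3.6
side3 -10 22 [85.  87.1] -2.4
side3 0 26 [85.9 89.6] 0.8
side3 10 28 [84.3 88.5] 2.6
side3 20 57 [78.4 87.7] -0.8
side3 30 5 [79.2 82.6] -4.2
```

View pics/w3.png

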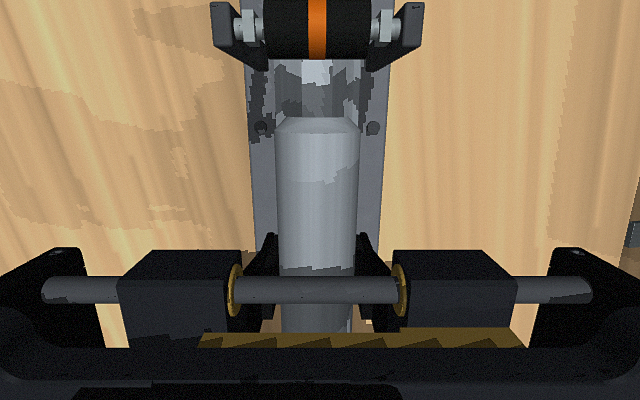

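Run:
```python
from h import *
from scipy.optimize import least_squares
d=load("w3");P=cloud(d);X=(P-J0)@UX;Y=(P-J0)@UY;Z=P[...,2]
m=np.zeros(X.shape,bool);m[130:235,280:352]=1;m&=(Z>62)&(Z<100)
for a in range(-40,40,8):
    k=m&(X>=a)&(X<a+8)
    if k.sum()<30: continue
    y,z=Y[k],Z[k]
    r=least_squares(lambda p:np.hypot(y-p[0],z-p[1])-20,[0,65],loss='soft_l1').x
    print(a,k.sum(),"axis y,z",r.round(2))
# V bed & plate reference
k=np.zeros(X.shape,bool);k[60:110,250:390]=1;k&=(Z<60)&(X<60)
for zr in((5,20),(20,56)):
    q=k&(Z>zr[0])&(Z<zr[1]); print(zr,q.sum(),np.median(Z[q]),np.percentile(Y[q],[1,99]))
q=k&(Z>30)
for yy in range(-20,21,4):
    w=q&(abs(Y-yy)<2); 
    if w.sum()>5: print(yy,np.median(Z[w]).round(1),w.sum())
print("bevel/base x", X[m].max(), "tcp",(d['s']['tcp_pos']-J0)@UX)
```

```text
-24 906 axis y,z [1.000e-02 6.851e+01]
-16 1199 axis y,z [-2.000e-02  6.848e+01]
-8 1264 axis y,z [-1.00e-02  6.85e+01]
0 1298 axis y,z [-2.000e-02  6.851e+01]
8 1362 axis y,z [-0.08 68.47]
16 1429 axis y,z [-0.09 68.41]
24 48 axis y,z [5.000e-02 6.729e+01]
(5, 20) 2335 12.572728185082752 [-44.28800052  41.46303898]
(20, 56) 4563 44.942373340095486 [-32.68195036  31.6282498 ]
-20 50.4 298
-16 50.4 435
-12 46.4 417
-8 38.1 416
-4 36.6 355
0 36.6 350
4 36.7 397
8 37.8 399
12 46.2 416
16 50.3 436
20 50.5 316
bevel/base x 24.292681176576192 tcp -46.06251053395428
```

Run:
```python
from h import *
d=load("w_jig");P=cloud(d);X=(P-J0)@UX;Y=(P-J0)@UY;Z=P[...,2]
for x0 in range(-110,50,10):
    print(x0,[ (int(np.nanmax(Z[k])) if (k:=(abs(X-x0)<5)&(abs(Y-y)<2.5)).any() else -1) for y in range(-60,61,4)])
d=load("w3");P=cloud(d);X=(P-J0)@UX;Y=(P-J0)@UY;Z=P[...,2]
k=(Z>46)&(Z<56)&(X>32)&(X<50);print(np.percentile(Y[k],[0,1,99,100]))
for n in("scene3","side3"):
    d=load(n);c=(np.linalg.inv(cam(d)[1])@(jig(-46,0,60)-cam(d)[0]));u=int(d['fx']*c[0]/c[2]+d['cx']);v=int(d['fy']*c[1]/c[2]+d['cy'])
    im=d['image'][max(0,v-50):v+50,u-65:u+65,::-1];cv2.imwrite(f"pics/{n}c.png",cv2.resize(im,None,fx=6,fy=6,interpolation=2))
```

```text
-110 [1, 1, 1, 2, 13, 14, 14, 15, 15, 13, 12, -1, 13, 13, 13, 13, 13, 14, 14, 14, -1, 14, 14, 14, 13, 13, 13, 2, 2, 2, 2]
-100 [3, 2, 1, 1, 14, 14, 14, 14, 13, 49, 53, 53, 49, 45, 37, 37, 37, 45, 49, 52, 52, 13, 15, 15, 16, 14, 13, 2, 2, 3, 3]
-90 [2, 1, 1, 1, 13, 16, 16, 15, 16, 14, 53, 52, 49, 45, 38, 38, 38, 46, 50, 54, 52, 13, 16, 16, 16, 16, 14, 3, 2, 2, 2]
-80 [2, 2, 2, 2, 14, 16, 16, 16, 15, 14, 53, 53, 48, 45, 38, 39, 38, 45, 49, 54, 54, 12, 14, 16, 16, 16, 14, 2, 2, 2, 2]
-70 [2, 2, 2, 1, 14, 17, 17, 16, 14, 14, 53, 53, 49, 45, 38, 37, 38, 46, 49, 53, 53, 14, 14, 15, 16, 16, 13, 2, 2, 1, 3]
-60 [2, 2, 2, 2, 14, 14, 14, 14, 14, 48, 53, 53, 50, 45, 38, 38, 37, 45, 49, 54, 54, 14, 14, 14, 15, 14, 14, 2, 2, 2, 2]
-50 [2, 2, 2, 2, 14, 13, 13, 14, 14, 14, 52, 52, 49, 45, 38, 38, 38, 45, 50, 53, 53, 13, 14, 14, 15, 14, 14, 2, 1, 3, 3]
-40 [1, 2, 2, 1, 13, 13, 15, 14, 14, 14, 52, 52, 50, 45, 38, 37, 38, 45, 48, 52, 52, 14, 14, 14, 14, 14, 14, 3, 2, 2, 2]
-30 [1, 2, 1, 2, 14, 14, 14, 13, 14, 14, 53, 53, 49, 45, 38, 37, 38, 45, 50, 53, 53, 14, 14, 13, 13, 14, 14, 2, 2, 2, 2]
-20 [2, 2
[... 185 characters left out ...]
49, 53, 52, 13, 13, 14, 14, 14, 13, 2, 2, 2, 2]
0 [2, 2, 2, 1, 13, 13, 14, 14, 14, 14, 53, 53, 48, 45, 38, 38, 38, 45, 49, 53, 53, 47, 14, 14, 14, 13, 14, 1, 2, 2, 2]
10 [2, 3, 2, 2, 13, 14, 14, 13, 14, 13, 53, 53, 49, 44, 38, 38, 37, 46, 50, 53, 52, 13, 14, 14, 14, 14, 13, 2, 2, 2, 2]
20 [2, 2, 2, 2, 14, 16, 16, 16, 15, 14, 53, 53, 48, 45, 38, 38, 38, 45, 49, 53, 53, 13, 13, 17, 17, 16, 14, 2, 2, 2, 2]
30 [1, 1, 2, 1, 14, 14, 13, 14, 14, 49, 53, 53, 49, 45, 37, 37, 38, 46, 48, 53, 53, 14, 14, 14, 14, 14, 13, 3, 3, 2, 2]
40 [3, 2, 2, 2, 13, 14, 14, 14, 14, 13, 53, 53, 49, 46, 38, 38, 39, 46, 49, 53, 53, 14, 14, 14, 14, 14, 15, 2, 1, 2, 2]
[-21.45839373 -21.16907066  21.40266648  21.71554377]
```

View pics/scene3c.png

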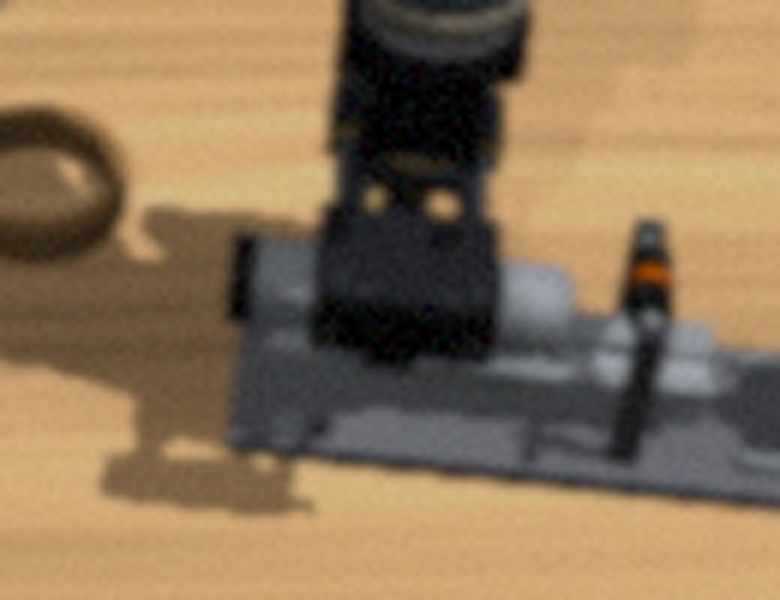

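View pics/side3c.png

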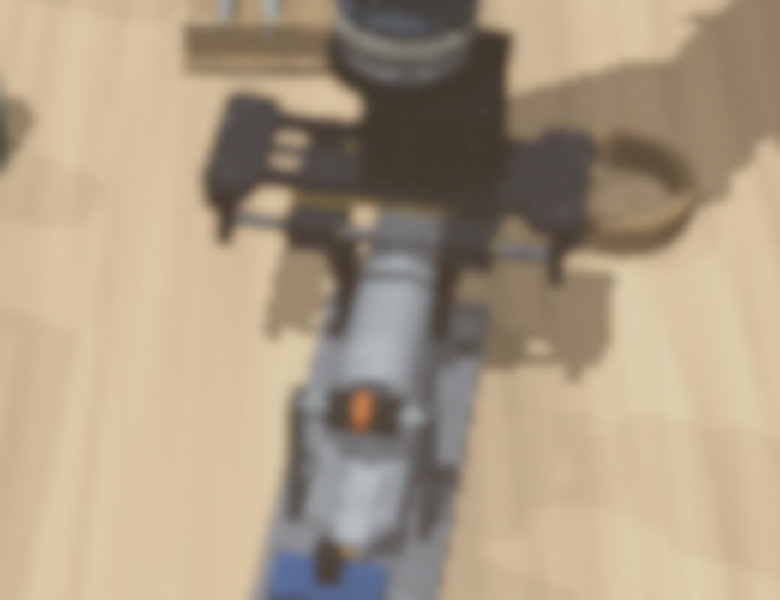

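Contact came 6.5 mm too high. The depth data put the tumbler level and centred, with its axis at z=68.5. The bed measures about ±21.5 mm wide rather than the stated 36 mm in all, so the fingertips are standing on its top edges. I'll take the tumbler back to the rack slot and regrip with the fingertips only 7 mm below the axis.

```bash
python3 - <<'E'
from h import *
line_to(jig(-46,0,180),v=150)
move_pose([597.1,-257,150],ori(0));line_to([597.1,-257,50],v=120);dwell(.2);f0=state()['wrist_force']
c=line_to([597.1,-257,36.5],v=15,contact_N=3);s=state();print(c,s['tcp_pos'],s['wrist_force']-f0,s['width'])
set_gripper(60);line_to([597.1,-257,50],v=60);set_gripper(30,20);dwell(.1)
s=state();print(s['time'],s['tcp_pos'],s['width'],s['wrist_force'])
line_to([597.1,-257,150],v=150)
move_pose(jig(-46,0,150),ori(JYAW));line_to(jig(-46,0,80),v=120);dwell(.2)
s=state();print(s['time'],s['tcp_pos'],s['wrist_force'],s['width']);snap("wrist","w4")
E
cat > fit.py <<'E'
from h import *
from scipy.optimize import least_squares
def fit(t):
    d=load(t);P=cloud(d);X=(P-J0)@UX;Y=(P-J0)@UY;Z=P[...,2]
    m=np.zeros(X.shape,bool);m[90:235,280:352]=1;m&=(Z>60)&(Z<120)
    tz=d['s']['tcp_pos'][2]
    for a in range(-40,60,8):
        k=m&(X>=a)&(X<a+8)
        if k.sum()<100: continue
        y,z=Y[k],Z[k]
        r=least_squares(lambda p:np.hypot(y-p[0],z-p[1])-20,[0,tz],loss='soft_l1').x
        print(a,k.sum(),"axis y,z",r.round(2))
    print("xmax",np.percentile(X[m],99.5))
import sys;fit(sys.argv[1])
E
python3 fit.py w4
```

```text
True [ 597.20154388 -256.95398527   39.16012143] [1.66842563 0.09122338 5.09970446] 39.642391709148605
20.4333 [ 597.41043507 -257.01608447   49.86213352] 39.374817323096785 [ 2.00250303 -0.54592261 -1.17435235]
23.625 [510.52172952 121.28282983  80.86358826] [ 0.15738146 -0.52300178 -2.33351197] 39.50485879844228
-32 413 axis y,z [-0.56 80.97]
-24 1098 axis y,z [-0.6  81.04]
-16 1126 axis y,z [-0.67 81.  ]
-8 1172 axis y,z [-0.62 80.99]
0 1205 axis y,z [-0.67 80.93]
8 1250 axis y,z [-0.74 80.93]
16 1327 axis y,z [-0.76 80.85]
24 836 axis y,z [-0.79 77.12]
xmax 28.841866497736355
```

```bash
python3 - <<'E'
from h import *
line_to(jig(-46,0,67),v=60);dwell(.2);f0=state()['wrist_force']
c=line_to(jig(-46,0,58),v=8,contact_N=4);dwell(.1)
s=state();print(c,s['time'],s['tcp_pos'],f0,s['wrist_force']-f0)
snap("wrist","w5")
E
python3 fit.py w5
```

```text
True 25.025 [509.92134109 121.24069499  62.24051579] [ 0.24751084 -0.37953147 -2.06713645] [-1.82475824 -0.149732    8.21210397]
-32 430 axis y,z [3.000e-02 6.246e+01]
-24 1089 axis y,z [3.000e-02 6.252e+01]
-16 1137 axis y,z [2.000e-02 6.252e+01]
-8 1172 axis y,z [5.000e-02 6.251e+01]
0 1207 axis y,z [4.00e-02 6.25e+01]
8 1265 axis y,z [1.000e-02 6.255e+01]
16 1326 axis y,z [ 0.07 62.44]
24 814 axis y,z [1.000e-02 5.865e+01]
xmax 28.71649415835054
```

```bash
python3 - <<'E'
from h import *
set_gripper(62);dwell(.1);line_to(jig(-46,0,130),v=150)
snap("wrist","w6");print(state()['time'])
set_gripper(0,20);line_to(jig(-145,0,130),v=200);line_to(jig(-145,0,64),v=120);dwell(.3)
s=state();f0=s['wrist_force'];print(s['time'],(s['tcp_pos']-J0)@UX,(s['tcp_pos']-J0)@UY,f0)
c=line_to(jig(-115,0,64),v=20,contact_N=1.5);s=state()
print(c,s['time'],(s['tcp_pos']-J0)@UX,(s['tcp_pos']-J0)@UY,(s['wrist_force']-f0)@UX,s['width'])
np.save("f0.npy",f0)
E
python3 fit.py w6
```

```text
26.5417
29.3917 -144.99225244594453 -0.3946353558847926 [ 0.1309641  -0.52374061  0.02577932]
True 30.2583 -128.9783590089597 0.3047687696329651 0.4572348439798083 0.2769476717061521
-40 546 axis y,z [-0.28 98.44]
-32 562 axis y,z [ 0.22 98.39]
-24 586 axis y,z [ 0.79 98.56]
-16 600 axis y,z [-0.25 98.37]
-8 623 axis y,z [-0.4  98.64]
0 647 axis y,z [ 0.43 98.46]
8 662 axis y,z [ 0.22 98.33]
16 701 axis y,z [-0.18 98.56]
24 382 axis y,z [-0.23 95.26]
xmax 28.509266170149708
```

View pics/w6.png

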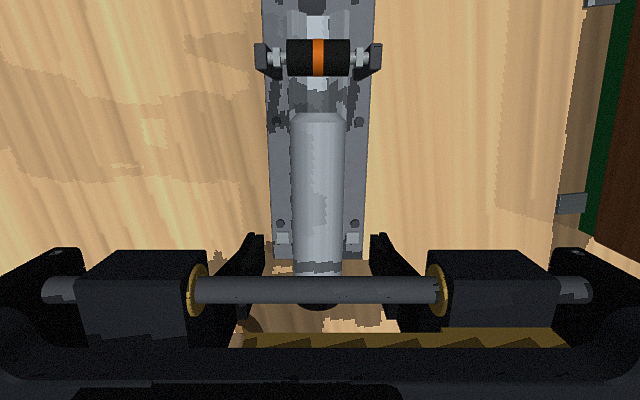

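```bash
sed -i 's/\[0,tz\]/[0,min(tz,66)]/' fit.py; python3 fit.py w6
python3 - <<'E'
from h import *
f0=np.load("f0.npy")
for x in list(range(-120,-44,8))+[-44]:
    c=line_to(jig(x,0,64),v=30,contact_N=13);s=state();p=s['tcp_pos']-J0
    print(x,c,round(s['time'],2),(p@UX).round(2),(p@UY).round(2),((s['wrist_force']-f0)@np.c_[UX,UY,[0,0,1]]).round(1))
    if c: break
snap("scene","scene7");snap("side","side7")
E
```

```text
-40 546 axis y,z [ 0.09 62.53]
-32 562 axis y,z [3.000e-02 6.256e+01]
-24 586 axis y,z [5.000e-02 6.256e+01]
-16 600 axis y,z [ 0.12 62.53]
-8 623 axis y,z [3.000e-02 6.257e+01]
0 647 axis y,z [6.000e-02 6.248e+01]
8 662 axis y,z [5.000e-02 6.255e+01]
16 701 axis y,z [ 0.14 62.42]
24 382 axis y,z [ 0.11 58.61]
xmax 28.509266170149708
-120 False 30.73 -119.68 -0.06 [1.2 0.5 0.1]
-112 False 31.14 -111.65 0.02 [-0.2 -0.4 -1.1]
-104 False 31.56 -103.61 0.01 [ 1.1 -0.   0.7]
-96 False 31.98 -96.22 -0.0 [-4.1  1.3  0.8]
-88 False 32.39 -87.89 0.01 [-2.1  0.1  0.9]
-80 False 32.81 -79.81 0.0 [-2.3 -0.1  0.7]
-72 False 33.23 -71.82 -0.0 [-1.8 -0.4  0.9]
-64 False 33.64 -63.84 -0.01 [-2.8 -0.3  0.9]
-56 False 34.06 -55.85 0.0 [-2.  -0.4 -0.1]
-48 False 34.48 -47.82 0.01 [-2.  -0.3  0.3]
-44 False 34.76 -43.93 -0.02 [-2.4 -0.3  0.8]
```

Run:
```python
from h import *
for n in("scene7","side7"):
    d=load(n);c=(np.linalg.inv(cam(d)[1])@(jig(20,0,60)-cam(d)[0]));u=int(d['fx']*c[0]/c[2]+d['cx']);v=int(d['fy']*c[1]/c[2]+d['cy'])
    im=d['image'][max(0,v-50):v+50,u-65:u+65,::-1];cv2.imwrite(f"pics/{n}c.png",cv2.resize(im,None,fx=6,fy=6,interpolation=2))
```

```text
(no output)
```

View pics/scene7c.png

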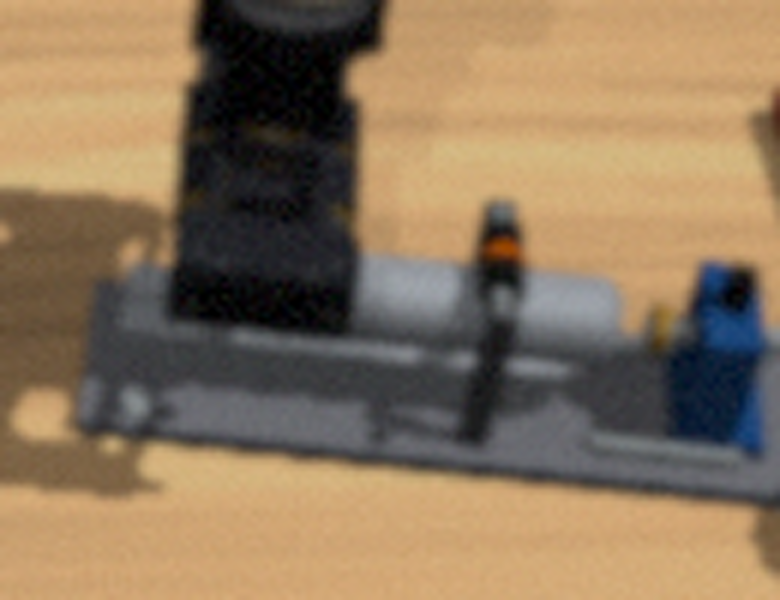

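View pics/side7c.png

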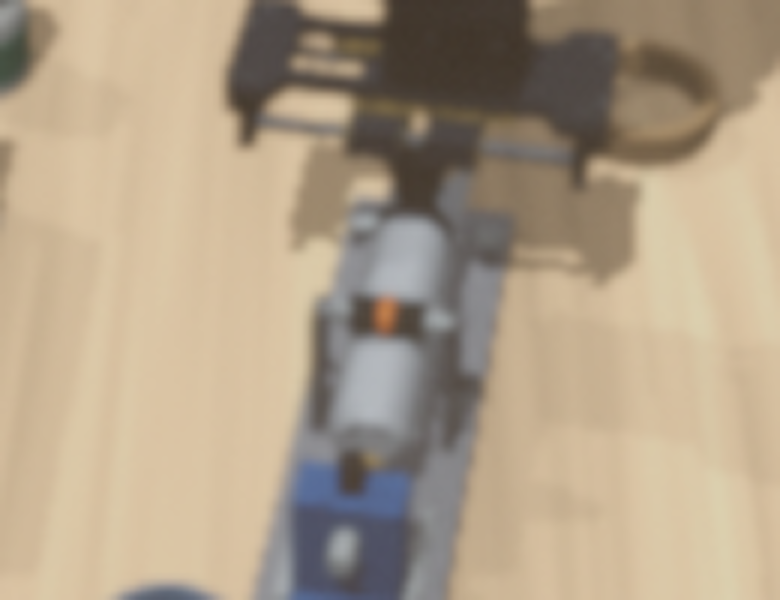

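The side and scene views show the tumbler under the roller (490,250), aligned, with its base (620,310) about 15 mm short of the brass head (660,325). Next is a slow approach with a low contact threshold.

Run:
```python
from h import *
f0=np.load("f0.npy")
def go(x,v,cN):
    c=line_to(jig(x,0,64),v=v,contact_N=cN);s=state();p=s['tcp_pos']-J0
    print(x,c,round(s['time'],2),(p@UX).round(2),((s['wrist_force']-f0)@np.c_[UX,UY,[0,0,1]]).round(1),flush=True);return c
go(-36,20,8)
x=-36
while x<-15:
    x+=1.5
    if go(x,5,5): break
dwell(.2);s=state();p=s['tcp_pos']-J0;print(p@UX,(s['wrist_force']-f0)@UX)
```

```text
-36 False 35.41 -35.98 [-3.1  0.1  1.1]
-34.5 False 35.86 -34.66 [-5.6 -1.2  0.1]
-33.0 False 36.31 -33.1 [-4.4 -1.3  0.8]
-31.5 False 36.76 -31.6 [-4.9 -0.1  0.9]
-30.0 False 37.21 -30.31 [-4.8 -0.8  1.2]
-28.5 False 37.66 -28.98 [-5.7 -0.4  1.2]
-27.0 False 38.11 -28.2 [-8.7 -0.9  1.8]
-25.5 True 38.38 -28.39 [ 0.1 -0.7  0.3]
-28.820024100925224 0.8904480138521058
```

Run:
```python
from h import *
f0=np.load("f0.npy")
for x in (-28.4,-28,-27.6,-27.2,-26.9,-26.6,-26.3,-26.0):
    c=line_to(jig(x,0,64),v=3);dwell(.1);s=state();p=s['tcp_pos']-J0;f=(s['wrist_force']-f0)@UX
    print(x,c,round(s['time'],2),(p@UX).round(2),f.round(1))
    if f<-11: break
```

```text
-28.4 False 39.18 -28.43 0.3
-28 False 39.57 -28.33 -2.0
-27.6 False 39.95 -28.31 -5.1
-27.2 False 40.33 -28.28 -6.1
-26.9 False 40.68 -28.28 -6.7
-26.6 False 41.03 -28.24 -8.4
-26.3 False 41.38 -28.23 -9.5
-26.0 False 41.73 -28.25 -11.0
```

The tumbler is firmly blocked at TCP x=-28.25, so the base is at about x=131, which matches the seen head. I'll back off and check.

Run:
```python
from h import *
line_to(jig(-32,0,64),v=10);line_to(jig(-60,0,64),v=60);line_to(jig(-60,0,200),v=150)
move_pose(J0+np.array([100,45,270])+0,ori(np.pi/2));dwell(.3)
d=snap("wrist","w8");print(state()['time'],state()['wrist_force'])
cv2.imwrite("pics/w8c.png",cv2.resize(d['image'][20:180,180:480,::-1],None,fx=2.6,fy=2.6,interpolation=2))
P=cloud(d);X=(P-J0)@UX;Y=(P-J0)@UY;Z=P[...,2]
from scipy.optimize import least_squares
for a in list(range(-15,48,10))+list(range(75,125,10)):
    k=(X>a)&(X<a+10)&(abs(Y)<16)&(Z>66)&(Z<90)
    if k.sum()<20: continue
    y,z=Y[k],Z[k];print(a,k.sum(),least_squares(lambda p:np.hypot(y-p[0],z-p[1])-20,[0,62],loss='soft_l1').x.round(2))
k=(X<40)&(X>-60)&(abs(Y)<8)&(Z>74);print("rear x",np.percentile(X[k],[0,1]))
snap("scene","scene9")
```

```text
45.9 [-0.27091317  0.3837008  -0.34289547]
-15 292 [-4.000e-02  6.277e+01]
-5 290 [-0.17 62.62]
5 293 [-6.000e-02  6.258e+01]
15 290 [ 0.16 62.58]
25 291 [-0.   62.54]
35 287 [-0.1  62.52]
45 157 [4.000e-02 6.261e+01]
75 280 [ 0.   62.52]
85 281 [-0.11 62.51]
95 275 [-0.24 62.52]
105 280 [1.000e-02 6.251e+01]
115 278 [1.000e-02 6.244e+01]
rear x [-19.11919495 -18.58660114]
```

View pics/w8c.png

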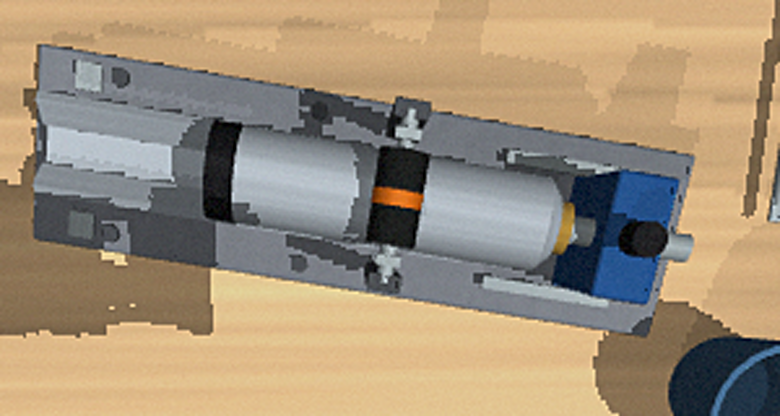

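View pics/scene9.png

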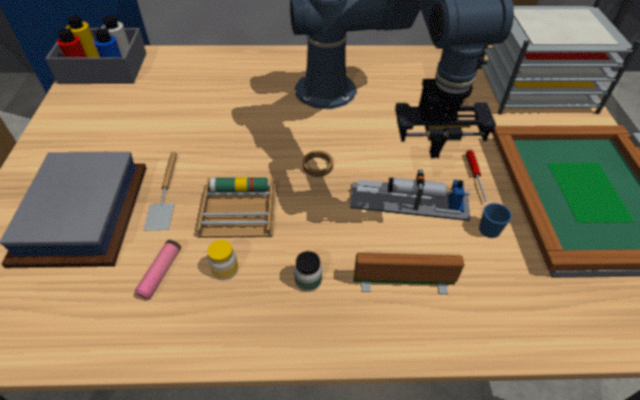

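The close view shows the base against the brass head (562,230), with no white pin or gap visible. The tumbler's rear end is at x≈-19, so its base is at about 131. The printed tumbler and the bystanders look unmoved, so I'm handing in.

```bash
python3 -c "
from bench import *
print(hand_in(),state()['time'])"
```

```text
the job is handed in; nothing more can be done
the job is handed in; nothing more can be done
```

The bare tumbler is home in the jig and I handed the job in at about 46 s. No verdict was reported.

**How it went:** The first lowering stopped about 6.5 mm too high. The fingertips were standing on the V-bed's top edges, because the bed measured about 43 mm wide, not the stated 36 mm. I put the tumbler back in its rack slot, regripped it higher and laid it in the V. Then I released it and pushed its rear end with closed fingers under the roller until it met the screw head. I backed off before handing in.

**Last checks:**
- **Seating:** the tumbler's axis is within about 0.25 mm of the seating line sideways. It reads about 0.5 mm high along its whole length, which matches the camera's height offset on the jig plate.
- **Home position:** the base is at about 131 mm in the jig frame, where the brass head was seen before the push. The fingers stopped advancing there as the push rose to about 11 N at the wrist. No gap or white pin is visible.
- **Everything else:** the printed tumbler and the bystanders look unmoved in the scene picture.
- **Not measured:** the force left on the pin after release. The tumbler showed no visible spring-back.
- **Disagreement:** one early touch signal on the rear end, at 1.5 N, was a false trigger. The tumbler's actual contact showed in the force readings later in the push.

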